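# Seat the keyed cover of a fuse holder

### The arm

A 6-joint arm with a two-finger parallel gripper is mounted at the origin on the work surface. World frame = base frame: x ahead of the robot, y to its left, z up, the work surface at z = 0. Lengths are in m, angles in degrees, forces in N, time in s.
With the tool pointing down it reaches from about 0.375 to 0.9 m from the base axis. Payload 3.1 kg.
Tool frame: the origin (TCP) lies on the centre line of the jaws, within the pads' length; the fingertips stand finger_overhang ahead of it and the grasp point (between the pads) lies 5 mm behind it (finger_overhang is the distance from the TCP to the fingertips, in m); z points along the fingers, y is the line along which they close (so a half turn about z gives the same grasp; the last joint's range is limited). The gripper opens to 87 mm and grips with 3 to 60 N. Pads are 19 mm wide; open, the fingers measure 117 mm over their backs; the gripper's body (75 mm by 190 mm) begins 51 mm behind the grasp point.
Start: joints at [58.413, 30.224, 82.088, -0, 67.689, -10.227], TCP at [0.228, 0.582, 0.237] pointing down, gripper open.
Joint ranges: [-176.69, 176.69], [-43.24, 126.21], [12.49, 139.97], [-82, 262], [0, 151.66], [-163.58, 163.58]. Speed limits (degrees/s): [159.86, 159.86, 180, 180, 180, 180].

### API

Orientations are given as a 3x3 rotation matrix whose columns are the frame's x, y, z axes.
In Python, from rig import read_state, capture, calibration, hand_in, finger_overhang gives the robot as it stands.
- The arm moves only by the tool send_rows, never from a script. Its argument "plan" is a list of rows, each a list of 5 numbers: the closure in counts, from 0 (fully open) to 255 (shut), then the shift along the tool's x, y, z in m, then the turn about the tool's z in rad. A call has 1 to 20 rows; each row shifts and turns the commanded pose from where the row before left it, along the tool's axes as they then stand; what a row does not reach is not made up. A row lasts 1/12 s, in which the tool goes at most 41.7 mm and 7.16 degrees, less where a joint would pass 70% of its speed; a pose out of reach is approached as far as the arm can. A call is refused whole if a number of a shift passes 0.0417 or a number of a turn 0.125, either way. A call with a gripper value outside its range is refused whole. The fingers move at their own pace and stop on an object; the grip force is fixed at half the most. Time passes only in rows, so rows that do not move let the fingers close. It gives the time, the measured TCP pose, the force, the opening and the grip force at its end, in the units of the state.
- read_state(): the state, without advancing time (a new reading comes with each control period).
- capture(name): name is "side" or "top" or "wrist"; returns (picture, depth): 400x640x3 uint8, blue, green, red; 400x640 float32, m along the optical axis (not along the pixel's ray), 0 where there is no reading.
- calibration(name): a dict with "fx", "fy", "cx", "cy" (pixels), "xyz" and "rotation" of the camera in the world. Camera axes: x right, y down, z forward; pixel columns grow to the right and rows downward; lengths in m; the calibration is good to about 2 mm. A picture is of the moment at which its call begins: read the wrist's pose just before it. calibration takes no time and is no camera call; for the wrist camera it gives the pose at the moment of the call.
- hand_in(): hands the job in; it is judged then, once.
The state is a dict: "time_s": time; "joint_positions": joint angles; "qvel": joint speeds; "tau": joint torques, N m; "position": TCP position; "tcp_rot": TCP orientation; "force": force on the tool from outside, world axes, zero at the start; "moment": the same for the moment, N m; "opening": opening from 0.0 (shut) to 1.0 (fully open); "grasp_force": force on a finger pad.
Only numpy, scipy, OpenCV 4.12 (cv2) and the standard library are available. Lean on these libraries where they do the work, as an engineer would, in place of code of your own. Each camera call takes 0.05 s, during which the arm holds its last target. There are 200 camera calls.

### The job

The round keyed cover of the fuse holder has been left turned and standing proud. With a fingertip against the raised lug, push the cover round until the notch in its rim lies over the locating pin, then press the cover down until it is fully seated. Do not pinch the lug or lift the cover, leave the fuses, puller, busbar offcut and screwdriver where they are, and finish with the arm clear.

Things in the scene. Friction and masses are not known exactly. Their poses are not given: they have to be found in the camera images.
- holder: grey nylon fuse holder body fixed to the bench, a block 150 (x) x 120 (y) x 40 mm high; origin at the centre of its underside, z up. The hub of the round cover stands on its centre. A round steel locating pin, 10 mm thick, lies flat on its top along the holder's +x axis, from 38.5 to 64 mm from the hub axis, so 14 mm of it show beyond the cover's rim; pin top 50 mm above the bench.
- pin (a point): point on the axis of the locating pin, 46 mm from the hub axis along the holder's +x, 45 mm above the bench
- notch (a point): point in the middle of the notch in the rim of the cover, 46 mm from the hub axis, half-way through the cover's thickness. The cover is a plain white nylon disc, 100 mm diameter and 10 mm thick, on the hub; the notch is 14 mm wide with parallel sides, open at the rim and about 13 mm deep radially, cut right through.
- lug (a point): middle of the top of the raised lug on the cover's top face, 31 mm from the hub axis, diametrically opposite the notch. The lug is a straight radial bar 24 mm long (19 to 43 mm from the hub axis), 10 mm thick overall, standing 14 mm above the top face.
- lug_left: one flank of the lug (3 mm thick, 24 mm long, 12 mm high), origin at the middle of its foot on the top face; pushing on it turns the cover counter-clockwise seen from above
- lug_right: the other flank of the lug, same size, origin likewise; pushing on it turns the cover clockwise seen from above
- boss (a point): centre of the top of the low round boss in the middle of the cover (26 mm diameter, 3 mm high), on the hub axis, 64 mm above the bench as found: a good place to press
- cover (a joint): angle of the cover on its hub, rad, growing counter-clockwise seen from above; notch over the pin at 0 and at every full turn (6.283). It can be turned either way from where it is found, takes about 0.04 N m and stays where it is left.
- seat (a joint): how far the cover has been pushed down its hub, m: 0 as found, 0.010 fully seated, negative if it has been lifted. It grips the hub: about 5 N pushes it and it stays where left. At 0 its underside is 51 mm and its top face 61 mm above the bench. It goes down more than 1 mm only with the notch over the pin (2 mm of play either side).
- fuse_a: ceramic cylindrical fuse with silver end caps, 22 mm diameter, 58 mm high, standing loose on the bench beside the holder; origin at the centre of its underside; leave alone
- fuse_b: a second fuse of the same kind on the other side of the holder; leave alone
- puller: black bakelite fuse puller lying loose, about 140 x 26 x 18 mm high, long along its x; leave alone
- busbar: brass busbar offcut, 75 x 25 x 6 mm, lying loose; leave alone
- driver: screwdriver lying loose at the side; leave alone
There are look-alikes about, which are no part of the job. What is shaped like the holder but brown or red is not meant.

How it is judged:
By the outcome, as a careful person would: the job done as asked, in the order asked, and still so for the second after the job is handed in, with the robot touching nothing.
It also fails if it takes over 42 s, if anything falls off the work surface, if the arm or the gripper's body presses on something with over 40 N, if the wrist force passes 120 N, or if a joint passes its speed limit or range.

## Working session

There is one attempt and no reset: what is moved stays moved. The work goes in short steps, Python scripts to look and compute and a tool call to move; the robot and the scene stay as the last step left them, time stands still between calls to the robot, and variables do not carry over. Pictures are saved under pics/ and viewed, at most 12 in all, crops included, and the job is handed in when it is done.

Besides the shell and the picture viewer there is one more tool, called after "Request:" as name(argument=value, ...), one argument or row to a line, values as JSON. send_rows: Moves the arm, as the interface text tells. Its arguments: {"type":"object","properties":{"plan":{"type":"array","items":{"type":"array","items":{"type":"number"}}}},"required":["plan"]}

```bash
mkdir -p pics; ls; python3 - <<'E'
from rig import *
import cv2,numpy as np
s=read_state();print(s['time_s'],s['position'],s['tcp_rot'],s['opening'],finger_overhang if not callable(finger_overhang) else finger_overhang())
for n in ('top','side'):
    p,d=capture(n);cv2.imwrite(f'pics/{n}0.png',p);np.save(f'{n}d.npy',d);c=calibration(n);print(n,c)
E
```

```text
pics
0.0 [0.22723603 0.58145432 0.23555166] [[-9.31314726e-01  3.64213635e-01 -1.14475495e-03]
 [ 3.64215241e-01  9.31312862e-01 -1.90013237e-03]
 [ 3.74070896e-04 -2.18655845e-03 -9.99997540e-01]] 0.9958403414021388 0.014
top {'fx': 376.4104059167201, 'fy': 376.4104059167201, 'cx': 323.2800447851714, 'cy': 203.79020939394962, 'xyz': array([ 0.36377321, -0.06260216,  1.02454687]), 'rotation': array([[-2.94537409e-04, -9.87468393e-01,  1.57816623e-01],
       [-9.99739726e-01, -3.30936695e-03, -2.25727552e-02],
       [ 2.28121554e-02, -1.57782196e-01, -9.87210405e-01]])}
side {'fx': 361.60901609297747, 'fy': 361.60901609297747, 'cx': 327.67623253521015, 'cy': 196.92916457567023, 'xyz': array([0.39261767, 0.49732415, 0.57873552]), 'rotation': array([[-0.98369443, -0.11150823,  0.14110702],
       [-0.17973576,  0.63722979, -0.74942195],
       [-0.00635088, -0.76256417, -0.64688141]])}
```

View pics/top0.png

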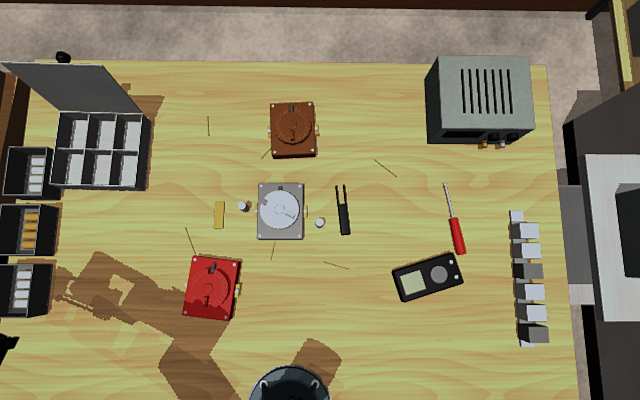

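View pics/side0.png

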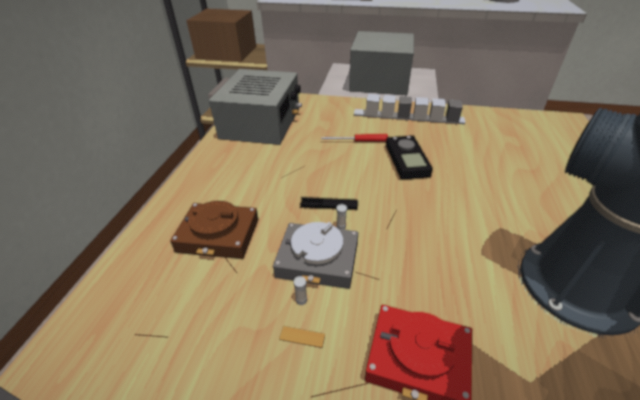

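Candidates in the top view are the grey holder at (281,210), the brown look-alike at (292,128) and the red one at (211,288). The description calls for grey, so I choose (281,210). The neighbours are fuses at (243,206) and (320,222), the puller at (343,210) and the busbar at (219,214). I'll check the choice in a close crop.

```bash
cat > h.py <<'E'
from rig import *
import cv2,numpy as np
def ray(c,uv,z):
    d=c['rotation']@np.array([(uv[0]-c['cx'])/c['fx'],(uv[1]-c['cy'])/c['fy'],1.]);o=np.array(c['xyz'])
    return o+d*(z-o[2])/d[2]
E
python3 - <<'E'
from h import *
p=cv2.imread('pics/top0.png');c=calibration('top')
x0,y0=230,170;cr=p[y0:y0+85,x0:x0+125]
cv2.imwrite('pics/crop.png',cv2.resize(cr,None,fx=6,fy=6,interpolation=cv2.INTER_CUBIC))
hsv=cv2.cvtColor(p,cv2.COLOR_BGR2HSV)
m=np.zeros(p.shape[:2],np.uint8);m[180:242,255:306]=1
grey=((hsv[...,1]<50)&(m>0)).astype(np.uint8)
n,l,st,ce=cv2.connectedComponentsWithStats(grey);k=1+np.argmax(st[1:,4])
cn=max(cv2.findContours((l==k).astype(np.uint8),0,2)[0],key=cv2.contourArea)
P=np.array([ray(c,q[0],.04)[:2] for q in cn],np.float32)
print('holder',cv2.minAreaRect(P))
w=((hsv[...,1]<50)&(hsv[...,2]>165)&(m>0)).astype(np.uint8)
cn=max(cv2.findContours(w,0,2)[0],key=cv2.contourArea)
P=np.array([ray(c,q[0],.061)[:2] for q in cn],np.float32)
print('cover',cv2.minEnclosingCircle(P),cv2.fitEllipse(P),st[k])
E
```

```text
holder ((0.5023332834243774, 0.028871335089206696), (0.14915788173675537, 0.1314789354801178), 0.26672327518463135)
cover ((0.5044523477554321, 0.030376596376299858), 0.05001367628574371) ((0.5037225484848022, 0.028535567224025726), (0.09273052960634232, 0.09876275062561035), 70.50988006591797) [ 255  183   51   57 2599]
```

View pics/crop.png

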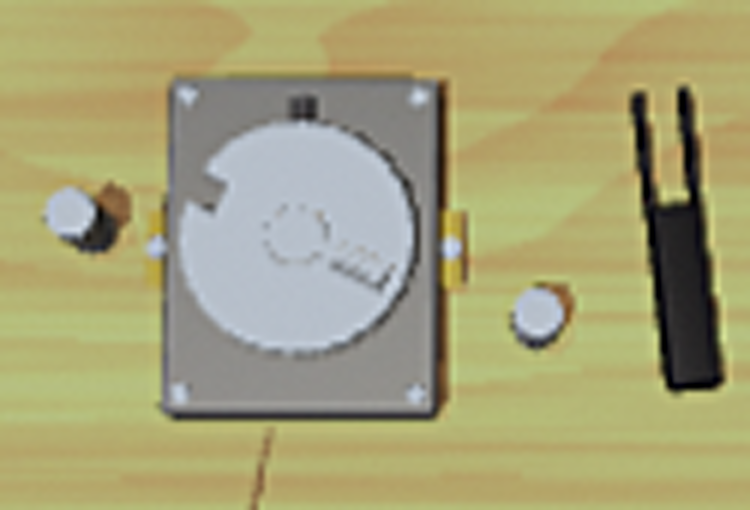

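The crop shows the grey holder with its pin at crop (303,105), toward world +x. The notch is at (207,192), about +64° from the pin, and the lug is opposite at (362,268). So the cover needs a clockwise push on the lug's +x flank. Before moving I need the wrist camera's offset.

```bash
cat >> h.py <<'E'
def rel(target,s=None):
    s=s or read_state();return np.array(s['tcp_rot']).T@(np.array(target)-s['position'])
E
python3 - <<'E'
from h import *
s=read_state();c=calibration('wrist');R=s['tcp_rot']
print('cam in tool',R.T@(c['xyz']-s['position']),'\n',R.T@c['rotation'],c['fx'])
print(rel([.504,.029,.235]), rel([.45,.029,.235]))
E
```

```text
cam in tool [ 0.06865238  0.00071746 -0.1478335 ] 
 [[-2.03617944e-04 -9.68709796e-01 -2.48196072e-01]
 [ 9.99999623e-01 -4.06832625e-04  7.67477425e-04]
 [-8.44437159e-04 -2.48195822e-01  9.68709513e-01]] 325.88460946506257
[-0.45897642 -0.41377693  0.00129968] [-0.40868632 -0.43344678  0.00135446]
```

Request:
send_rows(
  plan=[
    [255,-0.03,-0.0255,0,0],
    [255,-0.03,-0.0255,0,0],
    [255,-0.03,-0.0255,0,0],
    [255,-0.03,-0.0255,0,0],
    [255,-0.03,-0.0255,0,0],
    [255,-0.03,-0.0255,0,0],
    [255,-0.03,-0.0255,0,0],
    [255,-0.03,-0.0255,0,0],
    [255,-0.03,-0.0255,0,0],
    [255,-0.03,-0.0255,0,0],
    [255,-0.03,-0.0255,0,0],
    [255,-0.03,-0.0255,0,0],
    [255,-0.03,-0.0255,0,0],
    [255,-0.03,-0.0255,0,0],
    [255,-0.03,-0.0255,0,0],
    [255,-0.03,-0.0255,0,0],
    [255,0,0,0,0],
    [255,0,0,0,0],
  ],
)

```text
time_s: 1.6
position: [0.5268, 0.0253, 0.2361]
tcp_rot: [[-0.93, 0.368, -0.0], [0.368, 0.93, 0.0], [0.001, 0.0, -1.0]]
force: [1.3, -0.1, -0.4]
opening: 0.009
grasp_force: 0.0
```

```bash
python3 - <<'E'
from h import *
import pickle
s=read_state();c=calibration('wrist');p,d=capture('wrist');cv2.imwrite('pics/w1.png',p);pickle.dump((s,c),open('w1.pkl','wb'))
print(s['time_s'],s['position'],s['tcp_rot'],s['opening'],s['force'],s['joint_positions'])
E
```

```text
1.6 [0.52675796 0.02531391 0.23606964] [[-9.29801836e-01  3.68060209e-01 -4.77307979e-04]
 [ 3.68060126e-01  9.29801957e-01  2.53603111e-04]
 [ 5.37143107e-04  6.01226040e-05 -9.99999854e-01]] 0.00918968550558349 [ 1.31518993 -0.06601073 -0.41250084] [-9.40477213e+00  2.27690932e+01  9.60621706e+01  1.12590918e-02
  6.11980911e+01 -7.78141650e+01]
```

View pics/w1.png

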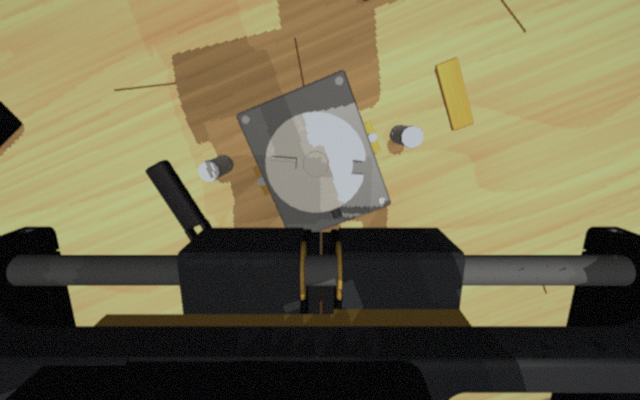

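The wrist view shows the cover centre near (316,162), the notch at about (358,167), the lug at about (285,160) and the pin at (336,212).

```bash
python3 - <<'E'
from h import *
import pickle
s,c=pickle.load(open('w1.pkl','rb'));p=cv2.imread('pics/w1.png')
hub=ray(c,(316,162),.064)[:2]
g=cv2.cvtColor(p,cv2.COLOR_BGR2GRAY)
e=cv2.HoughCircles(cv2.GaussianBlur(g,(3,3),0)[100:225,250:385],cv2.HOUGH_GRADIENT,1,50,param1=80,param2=15,minRadius=45,maxRadius=60)
if e is not None:
    q=e[0,0]+[250,100,0];print('circ',q,ray(c,q[:2],.061)[:2])
for n,uv,z in (('boss',(316,163),.064),('notch',(358,167),.061),('pin',(337,213),.05),('lug',(285,160),.075),('holderc',(313.5,155),.04)):
    r=ray(c,uv,z)[:2];v=r-hub;print(n,r.round(4),np.hypot(*v).round(4),np.degrees(np.arctan2(v[1],v[0])).round(1))
for uv in ((238,115),(344,71),(390,204)): print(ray(c,uv,.04)[:2])
for uv in ((245,119),(339,81),(381,201)): print('screw',ray(c,uv,.04)[:2])
cv2.imwrite('pics/w1c.png',cv2.resize(p[65:235,225:400],None,fx=3.5,fy=3.5,interpolation=cv2.INTER_CUBIC))
E
```

```text
circ [315.5        160.5         51.59999847] [0.49951041 0.03172279]
boss [0.5016 0.0314] 0.001 -21.8
notch [0.5211 0.0687] 0.0421 61.0
pin [0.5612 0.0315] 0.0605 -0.3
lug [0.4868 0.0059] 0.0294 -118.1
holderc [0.4957 0.0307] 0.0051 -166.9
[ 0.42964424 -0.02577302]
[0.4301098  0.08955746]
[0.57594524 0.0884122 ]
screw [ 0.43586862 -0.02080429]
screw [0.43700548 0.08164918]
screw [0.56912219 0.08037555]
```

View pics/w1c.png

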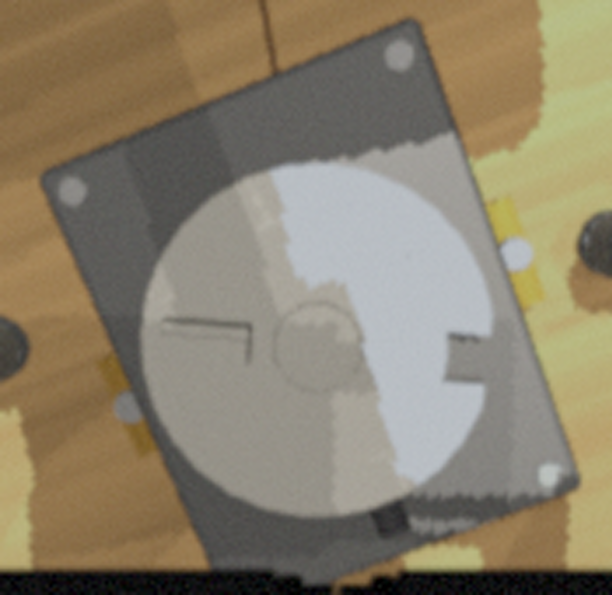

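The hub is at about (0.5015,0.031), the holder yaw is about −0.5°, and the lug sits at about −117°, so the cover angle is about 62°. Next I align the tool's x axis with the push direction and descend beside the lug.

Request:
send_rows(
  plan=[
    [255,0,0,0,0.094],
    [255,-0.001,-0.0187,0.01,0],
    [255,-0.001,-0.0187,0.02,0],
    [255,0,0,0.03,0],
    [255,0,0,0.03,0],
    [255,0,0,0.03,0],
    [255,0,0,0.02,0],
    [255,0,0,0.01,0],
    [255,0,0,0.005,0],
    [255,0,0,0,0],
    [255,0,0,0,0],
  ],
)

```text
time_s: 2.57
position: [0.5114, -0.0065, 0.0823]
tcp_rot: [[-0.893, 0.449, 0.001], [0.449, 0.893, -0.0], [-0.001, 0.0, -1.0]]
force: [-0.7, 0.9, 0.7]
opening: 0.005
grasp_force: 0.0
```

```bash
python3 - <<'E'
from h import *
import pickle
s=read_state();c=calibration('wrist');p,d=capture('wrist');pickle.dump((s,c),open('w2.pkl','wb'));cv2.imwrite('pics/w2.png',p)
print(s['time_s'],s['position'],s['tcp_rot'][:,0],s['force'])
print('hub in tool',rel([.5015,.031,.081]))
E
```

```text
2.5667 [ 0.51141881 -0.00649479  0.08231369] [-0.89348411  0.44909328 -0.00117416] [-0.66428654  0.93753291  0.68277002]
hub in tool [0.02612153 0.02910846 0.00162605]
```

View pics/w2.png

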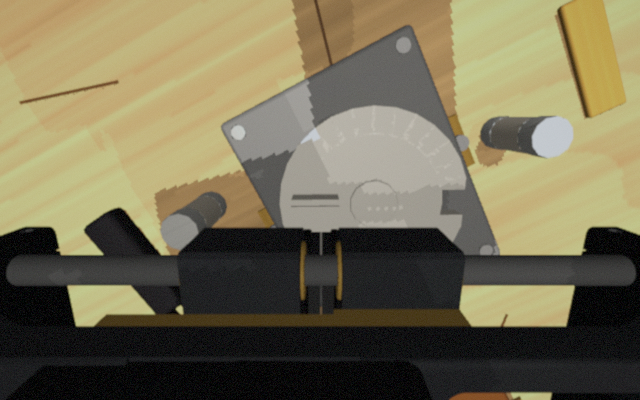

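The lug's top edge at (315,200) is ahead of the tip, the hub is at (375,203) and the notch at (455,202). The path is clear. I make contact and push around about 0.9 rad along the arc.

Request:
send_rows(
  plan=[
    [255,0.005,-0.001,0.0015,0],
    [255,0.004,-0.001,0,0],
    [255,0.002,0,0,0],
    [255,0.003,-0.0013,0,0.1],
    [255,0.003,-0.0013,0,0.1],
    [255,0.003,-0.0013,0,0.1],
    [255,0.003,-0.0013,0,0.1],
    [255,0.003,-0.0013,0,0.1],
    [255,0.003,-0.0013,0,0.1],
    [255,0.003,-0.0013,0,0.1],
    [255,0.003,-0.0013,0,0.1],
    [255,0.003,-0.0013,0,0.1],
    [255,0,0,0,0],
    [255,0,0,0,0],
  ],
)

```text
time_s: 3.78
position: [0.4749, 0.0085, 0.0805]
tcp_rot: [[-0.205, 0.979, 0.001], [0.979, 0.205, -0.0], [-0.001, 0.001, -1.0]]
force: [1.5, -1.2, 0.3]
opening: 0.005
grasp_force: 0.6
```

```bash
python3 - <<'E'
from h import *
import pickle
s=read_state();c=calibration('wrist');p,d=capture('wrist');pickle.dump((s,c),open('w3.pkl','wb'));cv2.imwrite('pics/w3.png',p)
print(s['time_s'],s['position'],s['tcp_rot'][:,0],s['force'])
print('hub in tool',rel([.5015,.031,.081]))
p,d=capture('top');cv2.imwrite('pics/top3.png',p)
E
```

```text
3.7833 [0.47494313 0.00851432 0.08051154] [-2.05187250e-01  9.78722557e-01 -5.90317258e-04] [ 1.50965233 -1.24595412  0.31826553]
hub in tool [ 0.01655601  0.03069757 -0.00059425]
```

View pics/w3.png

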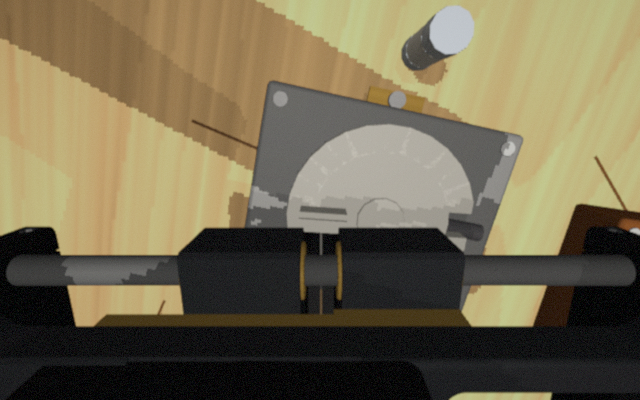

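The lug is at (322,213) and turning with the tool. The notch and the pin are near (460,226), almost together. I'll look closer to measure what remains.

```bash
python3 - <<'E'
from h import *
p=cv2.imread('pics/w3.png')[110:250,280:500]
cv2.imwrite('pics/w3c.png',cv2.resize(cv2.convertScaleAbs(p,alpha=1.5),None,fx=3.6,fy=3.6,interpolation=cv2.INTER_CUBIC))
E
```

```text
(no output)
```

View pics/w3c.png

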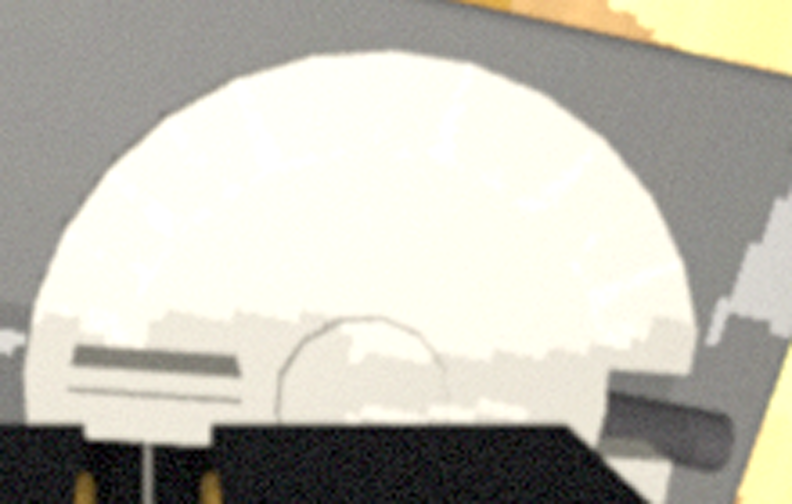

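```bash
python3 - <<'E'
from h import *
import pickle
s,c=pickle.load(open('w3.pkl','rb'))
P=lambda a,z:ray(c,(280+a[0]/3.6,110+a[1]/3.6),z)[:2]
for n,a,b,z in (('lugtop',(68,388),(240,402),.075),('lugfoot',(75,347),(237,356),.061),('notch',(610,371),(690,376),.061),('pin top edge',(612,393),(715,408),.047),('holder edge',(430,8),(785,75),.04)):
    A,B=P(a,z),P(b,z);v=B-A;print(n,A.round(4),B.round(4),np.degrees(np.arctan2(v[1],v[0])).round(1))
E
```

```text
lugtop [0.4597 0.027 ] [0.4832 0.0298] 6.9
lugfoot [0.4595 0.029 ] [0.4832 0.0325] 8.5
notch [0.538  0.0416] [0.5499 0.0433] 8.1
pin top edge [0.546  0.0353] [0.5631 0.0362] 3.3
holder edge [0.5029 0.0878] [0.5601 0.0894] 1.6
```

About 8° remains. I push 0.1 rad further and re-measure.

Request:
send_rows(
  plan=[
    [255,0.0016,-0.0007,0,0.05],
    [255,0.0016,-0.0007,0,0.05],
    [255,0,0,0,0],
    [255,0,0,0,0],
  ],
)

```text
time_s: 4.22
position: [0.4727, 0.0115, 0.0801]
tcp_rot: [[-0.106, 0.994, -0.0], [0.994, 0.106, -0.0], [0.0, -0.0, -1.0]]
force: [0.0, -0.5, 0.5]
opening: 0.007
grasp_force: 0.6
```

```bash
python3 - <<'E'
from h import *
import pickle
s=read_state();c=calibration('wrist');p,d=capture('wrist');pickle.dump((s,c),open('w4.pkl','wb'));cv2.imwrite('pics/w4.png',p)
print(s['time_s'],s['position'],s['tcp_rot'][:,0],s['force'])
p=p[110:250,280:500]
cv2.imwrite('pics/w4c.png',cv2.resize(cv2.convertScaleAbs(p,alpha=1.4),None,fx=3.6,fy=3.6,interpolation=cv2.INTER_CUBIC))
E
```

```text
4.2167 [0.47270379 0.01150131 0.08006027] [-1.05999557e-01  9.94366177e-01  1.10417210e-05] [ 0.00725491 -0.4547414   0.54716189]
```

View pics/w4c.png

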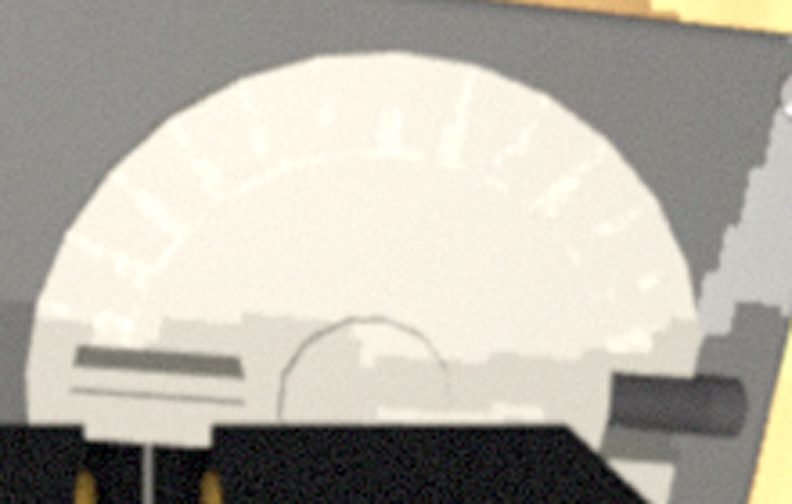

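The pin at crop (675,403) now shows through the notch, and the lower notch edge is at about (640,459). I compute the residual.

```bash
python3 - <<'E'
from h import *
import pickle
s,c=pickle.load(open('w4.pkl','rb'))
P=lambda a,z:ray(c,(280+a[0]/3.6,110+a[1]/3.6),z)[:2]
for n,a,b,z in (('lugtop',(70,389),(243,403),.075),('lugfoot',(77,346),(240,357),.061),('notch lower',(615,456),(675,463),.061),('notch upper',(612,371),(690,376),.061),('pin axis',(615,400),(742,407),.045),('holder edge',(510,3),(785,35),.04)):
    A,B=P(a,z),P(b,z);v=B-A;print(n,A.round(4),B.round(4),np.degrees(np.arctan2(v[1],v[0])).round(1))
E
```

```text
lugtop [0.4596 0.0314] [0.4833 0.0319] 1.2
lugfoot [0.4595 0.0336] [0.4836 0.0345] 2.1
notch lower [0.5419 0.0251] [0.5512 0.025 ] -0.9
notch upper [0.5387 0.0382] [0.5504 0.0387] 2.3
pin axis [0.5473 0.0294] [0.5682 0.0304] 2.8
holder edge [0.5203 0.0895] [0.5637 0.0893] -0.3
```

About 2° remains. I push 0.04 rad more, back off, rise, and check from above.

Request:
send_rows(
  plan=[
    [255,0.0013,-0.0005,0,0.04],
    [255,0,0,0,0],
    [255,0,0,0,0],
    [255,-0.006,0,0,0],
    [255,-0.01,0,0,0],
    [255,-0.01,0,-0.02,0],
    [255,-0.01,0,-0.03,0],
    [255,-0.02,0,-0.03,0],
    [255,-0.02,0,-0.03,0],
    [255,0,0,0,0],
    [255,0,0,0,0],
  ],
)

```text
time_s: 5.18
position: [0.4781, -0.0648, 0.1916]
tcp_rot: [[-0.062, 0.998, 0.004], [0.998, 0.062, -0.001], [-0.002, 0.004, -1.0]]
force: [-0.2, 1.2, 0.4]
opening: 0.008
grasp_force: 0.0
```

```bash
python3 - <<'E'
from h import *
import pickle
s=read_state();c=calibration('wrist');p,d=capture('wrist');pickle.dump((s,c),open('w5.pkl','wb'));cv2.imwrite('pics/w5.png',p)
print(s['time_s'],s['position'],s['tcp_rot'][:,0],s['force'])
uv=[]
for q in ([.43,.03,.06],[.57,.03,.06],[.5,.09,.05],[.5,-.02,.06]):
    k=c['rotation'].T@(np.array(q)-c['xyz']);uv.append((c['fx']*k[0]/k[2]+c['cx'],c['fy']*k[1]/k[2]+c['cy']))
uv=np.array(uv);a=np.maximum(uv.min(0)-5,0).astype(int);b=uv.max(0).astype(int)+5;f=min(790/(b-a)[0],590/(b-a)[1]);print(a,b,f)
cv2.imwrite('pics/w5c.png',cv2.resize(cv2.convertScaleAbs(p[a[1]:b[1],a[0]:b[0]],alpha=1.4),None,fx=f,fy=f,interpolation=cv2.INTER_CUBIC))
E
```

```text
5.1833 [ 0.47806915 -0.06483321  0.19156177] [-0.0618493   0.99808417 -0.00162635] [-0.16486022  1.20932104  0.43327023]
[263   3] [445 153] 3.933333333333333
```

View pics/w5c.png

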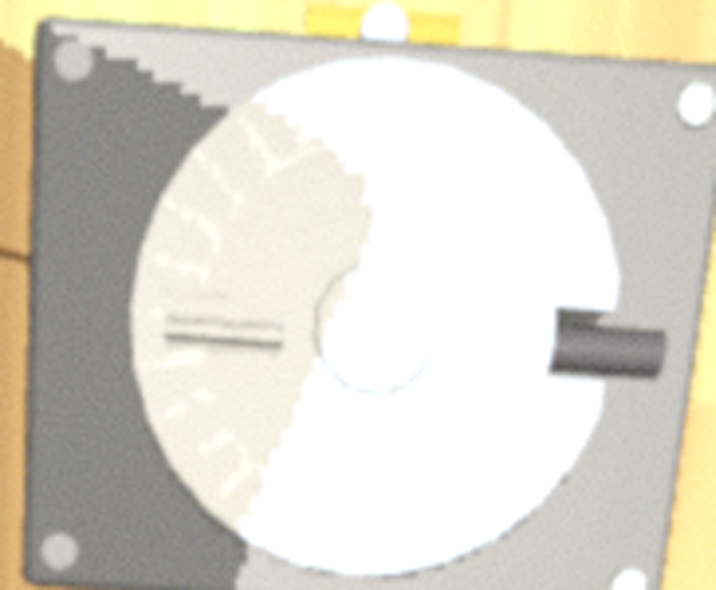

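The notch at crop (580,343) now lies around the pin, whose axis is at about (635,352). I compute the residual and the way to the boss.

```bash
python3 - <<'E'
from h import *
import pickle
s,c=pickle.load(open('w5.pkl','rb'))
f=3.9333
P=lambda a,z:ray(c,(263+a[0]/f,3+a[1]/f),z)[:2]
for n,a,b,z in (('notch upper',(557,307),(617,312),.061),('notch lower',(553,375),(601,379),.061),('pin axis',(610,351),(660,354),.045),('lug',(166,336),(280,344),.075),('screws top',(75,60),(697,103),.04),('screws bot',(60,550),(630,583),.04)):
    A,B=P(a,z),P(b,z);v=B-A;print(n,A.round(4),B.round(4),np.degrees(np.arctan2(v[1],v[0])).round(1))
pts=[(390,57),(131,315),(622,285),(375,576),(240,107),(232,528),(500,537),(560,130)]
Q=np.array([P(a,.061) for a in pts]);A=np.c_[2*Q,np.ones(len(Q))];x=np.linalg.lstsq(A,(Q**2).sum(1),rcond=None)[0];print('hub',x[:2],np.sqrt(x[2]+x[:2]@x[:2]))
h=x[:2];print('go',rel([h[0]+.002,h[1],.085]),s['tcp_rot'])
E
```

```text
notch upper [0.5395 0.0365] [0.5519 0.0363] -0.9
notch lower [0.5403 0.0232] [0.5504 0.023 ] -1.0
pin axis [0.556 0.03 ] [0.5671 0.0301] 0.3
lug [0.4605 0.0248] [0.4828 0.0247] -0.3
screws top [0.437  0.0814] [0.5691 0.0814] 0.0
screws bot [ 0.4368 -0.0207] [ 0.5691 -0.0201] 0.2
hub [0.50328437 0.03014121] 0.05048728628168415
go [0.09173664 0.03452887 0.10516015] [[-0.0618493   0.99807732  0.00404041]
 [ 0.99808417  0.06185531 -0.00137908]
 [-0.00162635  0.00394737 -0.99999089]]
```

The notch is centred on the pin to within about 0.3 mm. I go over the boss and press.

Request:
send_rows(
  plan=[
    [255,0.031,0.0115,0,0],
    [255,0.031,0.0115,0.01,0],
    [255,0.03,0.0115,0.025,0],
    [255,0,0,0.03,0],
    [255,0,0,0.025,0],
    [255,0,0,0.012,0],
    [255,0,0,0.004,0],
    [255,0,0,0.003,0],
    [255,0,0,0.002,0],
    [255,0,0,0.002,0],
    [255,0,0,0,0],
  ],
)

```text
time_s: 6.15
position: [0.5055, 0.031, 0.0774]
tcp_rot: [[-0.064, 0.998, 0.0], [0.998, 0.064, 0.0], [-0.0, 0.0, -1.0]]
force: [-0.3, 1.0, 0.4]
opening: 0.001
grasp_force: 0.0
```

Request:
send_rows(
  plan=[
    [255,0,0,0.002,0],
    [255,0,0,0.002,0],
    [255,0,0,0.002,0],
    [255,0,0,0,0],
  ],
)

```text
time_s: 6.48
position: [0.5061, 0.0309, 0.0713]
tcp_rot: [[-0.064, 0.998, 0.001], [0.998, 0.064, -0.0], [-0.0, 0.001, -1.0]]
force: [-0.4, 1.0, 2.3]
opening: 0.002
grasp_force: 1.4
```

Request:
send_rows(
  plan=[
    [255,0,0,0.0015,0],
    [255,0,0,0.0015,0],
    [255,0,0,0,0],
  ],
)

```text
time_s: 6.73
position: [0.5061, 0.0309, 0.0683]
tcp_rot: [[-0.064, 0.998, 0.001], [0.998, 0.064, -0.0], [-0.0, 0.001, -1.0]]
force: [0.0, -0.2, 4.9]
opening: 0.005
grasp_force: 2.7
```

Force is about 5 N, so the cover is sliding down. I continue gently until it bottoms out.

Request:
send_rows(
  plan=[
    [255,0,0,0.001,0],
    [255,0,0,0.001,0],
    [255,0,0,0,0],
  ],
)

```text
time_s: 6.98
position: [0.5062, 0.0309, 0.0681]
tcp_rot: [[-0.064, 0.998, 0.002], [0.998, 0.064, -0.0], [-0.001, 0.002, -1.0]]
force: [-2.8, 0.8, 20.5]
opening: 0.003
grasp_force: 10.2
```

It bottomed out at tip height 0.054 with 20 N, which matches fully seated. I retract clear and verify.

Request:
send_rows(
  plan=[
    [255,0,0,-0.004,0],
    [255,0,0,-0.015,0],
    [255,0,0,-0.03,0],
    [255,0,0,-0.035,0],
    [255,-0.03,0,-0.02,0],
    [255,-0.03,0,-0.02,0],
    [255,-0.03,0,0,0],
    [255,0,0,0,0],
    [255,0,0,0,0],
  ],
)

```text
time_s: 7.73
position: [0.5115, -0.0602, 0.1899]
tcp_rot: [[-0.061, 0.998, 0.0], [0.998, 0.061, -0.0], [-0.0, 0.0, -1.0]]
force: [-0.4, 0.5, -0.8]
opening: 0.009
grasp_force: 0.0
```

```bash
python3 - <<'E'
from h import *
s=read_state();c=calibration('wrist');p,d=capture('wrist')
print(s['time_s'],s['position'],s['force'])
# heights from depth on cover face and holder
v,u=np.mgrid[0:400,0:640];K=np.stack([(u-c['cx'])/c['fx']*d,(v-c['cy'])/c['fy']*d,d],-1)@c['rotation'].T+c['xyz']
r=np.hypot(K[...,0]-.5033,K[...,1]-.0301)
m=(r>.02)&(r<.045)&(d>0)&(K[...,0]>.5)&(abs(K[...,1]-.03)>.012)&(K[...,2]<.1);print('cover z',np.median(K[m][:,2]),m.sum())
m=(r>.054)&(r<.058)&(d>0)&(abs(K[...,1]-.03)>.012)&(K[...,2]<.1);print('holder z',np.median(K[m][:,2]),m.sum())
cv2.imwrite('pics/end.png',p)
E
```

```text
7.7333 [ 0.51150497 -0.06021812  0.18993881] [-0.38444484  0.50492678 -0.7570188 ]
cover z 0.05075330944922901 3153
holder z 0.039760813058888345 1689
```

View pics/end.png

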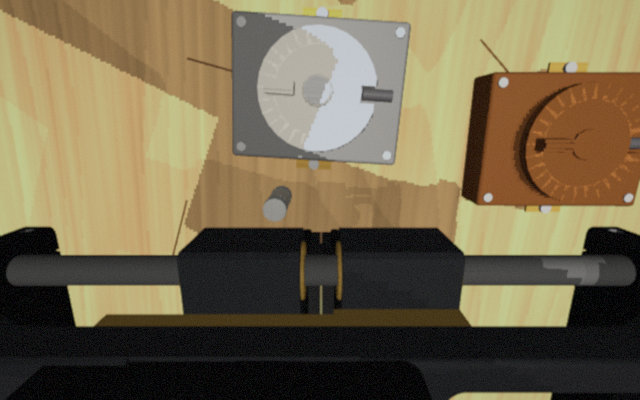

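The cover at (318,90) is down. Its face is at 51 mm, 11 mm above the holder top, which is the seated height, and the pin fills the notch at (376,95). The arm is clear.

```bash
python3 -c "from rig import hand_in;print(hand_in())"
```

```text
the job is handed in; nothing more can be done
None
```

The cover was pushed round by its lug until the notch lay over the pin, pressed down until fully seated (top face measured at 51 mm), and the job was handed in at about 7.7 s with the arm clear.

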